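Clear the gauge pen's gate, lift its sagging bolt and hold it ajar

TASK

Nest the two metal cups that stand in front of the little gate into the identical third cup off to the hinge side, leaving that one standing where it is, so that the three make one upright stack. Then take the bolt's upright knob, lift the sagging barrel bolt over the bent lip of its keeper while drawing it towards the hinge, pull the spring-closed gate open towards the robot by about a hand's width (roughly 9 cm at its free edge), and finish while still holding it steadily ajar by the knob. Do not force the gate while it is bolted, and leave the V-block, the ring gauge and the mouse where they are.

Things in the scene. Friction and masses are not known exactly. Their poses are not given: they have to be found in the camera images.
- pen: Low fixed steel fence, 230 deep, 310 wide. Origin: on the bench, middle of the gate's plane; +x into the pen (away from robot), +y from hinge post (y -137, 130 high) to latch post (y +138, 125 high), z up. Sides and back 114 high. The gate spans y -120 to +112, 16 thick, top rail at height 130. Two staples on it, 12 wide, top at height 171, hold the bolt at y -45 and +85.
- keeper: Bent dark steel keeper on the latch post. Origin: centre of its underside, 125 above the bench, 258 from the hinge axis; axes as the pen's. Two cheeks (32 apart along x, 52 high, y -17 to +15), open on top; on the side nearest the gate (y -17 to -13) a lip is bent up to 13 above the origin. The bolt's head lies behind this lip.
- gate (a joint): Gate angle, rad: 0 shut, grows (counter-clockwise from above) as the free edge swings out towards the robot; end stop 1.2. A weak spring closes it: 0.7 Nm/rad from -0.4 rad, so it takes about 0.56 Nm to hold at 0.4 rad.
- gate_hinge (a point): Point on the gate's vertical hinge axis, 145 above the bench. Its y axis lies along the gate from the hinge to the free edge, and turns with the gate.
- gate_edge (a point): Top of the gate's free edge (on the latch stile), 232 from the hinge axis, 123 above the bench.
- bolt (a joint): How far the bolt is drawn towards the hinge along the gate, m: 0 shot, stop at 0.040. It must be drawn at least 0.026 for its head to leave the keeper. Friction about 1 N.
- bolt_lift (a joint): How far the bolt is raised in its two oversize staples, m: 0 sagging, stop at 0.014. It falls back by its weight (240 to 290 g). The bolt's head catches on the lip, after 5 mm of draw, unless raised by more than about 0.007, and until drawn about 0.024.
- bolt_knob: Upright round steel knob on the bolt, 16 diameter, reaching 50 above the bolt's axis (top 195 above the bench when sagging). Origin: on the bolt's axis (145 above the bench), 150 from the hinge axis when shot; axes as the gate's. Moves with the bolt.
- knob_grip (a point): Point on the knob's axis 35 above the bolt's axis, 15 below the knob's top: a good TCP point, 180 above the bench when sagging.
- bolt_head (a point): Centre of the bolt's round steel head, 26 diameter, 14 long, at the end of the 12 diameter rod; 257 from the hinge axis when shot.
- cup_a: Plain aluminium cup, 65 high, 50 to 120 g, one of three alike. Cylindrical collar 58 outside, 52 inside diameter from 43 to 65 above the foot; below it a cone from 49 to a 32 diameter foot. Origin: centre of underside, z up. Nested, its collar rests on the other cup's rim, 22 higher, with 1.5 side play. Stands in front of the gate, nearer its free edge.
- cup_b: Plain aluminium cup, 65 high, 50 to 120 g, one of three alike. Cylindrical collar 58 outside, 52 inside diameter from 43 to 65 above the foot; below it a cone from 49 to a 32 diameter foot. Origin: centre of underside, z up. Nested, its collar rests on the other cup's rim, 22 higher, with 1.5 side play. Stands in front of the gate's hinge half, further out.
- cup_c: Plain aluminium cup, 65 high, 50 to 120 g, one of three alike. Cylindrical collar 58 outside, 52 inside diameter from 43 to 65 above the foot; below it a cone from 49 to a 32 diameter foot. Origin: centre of underside, z up. Nested, its collar rests on the other cup's rim, 22 higher, with 1.5 side play. Stands off to the hinge side; the stack is built in it.
- v_block: Steel V-block, 60 x 50 x 47 high, standing inside the pen. Origin: centre of its underside. A bystander.
- ring_gauge: Steel ring 64 outside diameter, 20 high, lying on the bench. Origin: centre of its underside. A bystander.
- mouse: Black computer mouse, 105 x 60 x 32 high, on the bench. Origin: centre of its underside. A bystander.
Things that resemble listed ones, but are neither listed nor needed, are in the scene too. What is shaped like the cup_c but orange is not meant. What is shaped like the cup_a but blue is not meant.

How it is judged:
On the way, in this order (a step that is already met when the one before it is completed fails the run):
1. cups A and B are nested in cup C, in either order, as one upright stack (((horizontal distance between each of cup_a, cup_b and cup_c below 0.008 m and z of cup_a in the frame of cup_c between 0.017 and 0.027 m and z of cup_b in the frame of cup_c between 0.039 and 0.049 m) or (horizontal distance between each of cup_b, cup_a and cup_c below 0.008 m and z of cup_b in the frame of cup_c between 0.017 and 0.027 m and z of cup_a in the frame of cup_c between 0.039 and 0.049 m)) and angle between each of cup_a, cup_b, cup_c's own z axis and vertical below 0.15 rad and distance of cup_c from where it was at the start of the episode below 0.04 m), for 0.2 s.
2. the bolt is raised and drawn across the keeper's lip (value of joint bolt_lift above 0.005 m and value of joint bolt above 0.01 m), for 0.05 s.
At the end, for the whole second after the job is handed in: Three cups nested in one upright stack at cup C (tilt < 0.15 rad, centres within 8 mm, 22 mm +-5 per cup; C moved < 40 mm); bolt drawn > 20 mm; gate still at 0.25 to 0.6 rad (about 60 to 130 mm at its free edge), fingers on the knob with > 1 N (all of step 1 and value of joint bolt above 0.02 m and value of joint gate between 0.25 and 0.6 rad and velocity of joint gate between -0.08 and 0.08 rad/s and contact force between the fingers and bolt_knob above 1 N); the arm keeps its last pose, push and grip.
It fails at once if the gate is forced open while the bolt is still in its keeper (value of joint gate above 0.08 rad and value of joint bolt below 0.018 m).
It fails at once if the V-block is shifted by more than 30 mm (distance of v_block from where it was at the start of the episode above 0.03 m).
It fails at once if the ring gauge is shifted by more than 30 mm (distance of ring_gauge from where it was at the start of the episode above 0.03 m).
It fails at once if the computer mouse is shifted by more than 30 mm (distance of mouse from where it was at the start of the episode above 0.03 m).
It also fails if it takes over 66 s, if anything falls off the work surface, if the arm or the gripper's body presses on something with over 40 N, if the wrist force passes 120 N, or if a joint passes its speed limit or range.

ROBOT

A 6-joint arm with a two-finger parallel gripper is mounted at the origin on the work surface. World frame = base frame: x ahead of the robot, y to its left, z up, the work surface at z = 0. Lengths are in m, angles in rad, forces in N, time in s.
With the tool pointing down it reaches from about 0.3 to 0.75 m from the base axis. Payload 8.5 kg.
Tool frame: the origin (TCP) lies between the finger pads, 19 mm behind the fingertips; this is the grasp point; z points along the fingers, y is the line along which they close (so a half turn about z gives the same grasp; the last joint's range is limited). The gripper opens to 88 mm and grips with 3 to 60 N. Pads are 18 mm wide; open, the fingers measure 123 mm over their backs; the gripper's body (75 mm by 187 mm) begins 45 mm behind the grasp point.
Start: joints at [1.042, 0.381, 1.297, -0, 1.464, -0.215], TCP at [0.17, 0.523, 0.257] pointing down, gripper open.
Joint ranges: [-3.11, 3.11], [-0.89, 2.33], [0.22, 2.48], [-1.42, 4.56], [0.17, 2.85], [-2.88, 2.88]. Speed limits (rad/s): [2.39, 2.39, 3.14, 3.14, 3.14, 3.14].

INTERFACE

Orientations are given as a rotation vector (axis times angle).
In Python, from station import r gives the robot as it stands. The module is installed in compiled form; this text tells all that it offers.
- The arm moves only by the shell command python3 -m jog 'ROWS' [FORCE]. ROWS is a JSON object whose one key "series" holds a list that holds one entry, the list of rows, each a list of 7 numbers: the turn, a rotation vector about the tool's x, y, z in rad, then the shift along the tool's x, y, z in units of 25 mm (1.0 is 25 mm), then the opening, from -1 (shut) to 1 (fully open). A call has 1 to 8 rows; each row shifts and turns the commanded pose from where the row before left it, along the tool's axes as they then stand; what a row does not reach is not made up. A row lasts 1/10 s, in which the tool goes at most 50 mm and 8.59 degrees, less where a joint would pass 70% of its speed; a pose out of reach is approached as far as the arm can. A call is refused whole if a number of a shift passes 1 or a number of a turn 0.15, either way. A call with a gripper value outside its range is refused whole. The fingers move at their own pace and stop on an object; FORCE is the grip in N (left out, the last holds). Time passes only in rows, so rows that do not move let the fingers close. It gives the time, the measured TCP pose, the force, the opening and the grip force at its end, in the units of the state.
- r.get_state(): the state, without advancing time (a new reading comes with each control period).
- r.snapshot(name): name is "side" or "top"; returns a dict with "img" (420x560x3 uint8, red, green, blue), "z_map" (420x560 float32, m along the optical axis (not along the pixel's ray), 0 where there is no reading), "intrinsics" (3x3 intrinsics, pixels), "extrinsics" (4x4, takes a point from camera to world coordinates). Camera axes: x right, y up, looking along -z (the intrinsics and any distortion apply to the point x, -y, -z); pixel columns grow to the right and rows downward; lengths in m; the calibration is good to about 2 mm. A picture is of the moment at which its call begins.
- r.sign_off(): hands the job in; it is judged then, once.
The state is a dict: "t": time; "joints": joint angles; "qvel": joint speeds; "effort": joint torques, N m; "eef_pos": TCP position; "orientation": TCP orientation; "wrist_force": force on the tool from outside, world axes, zero at the start; "wrist_torque": the same for the moment, N m; "opening": finger opening in m; "gripper_force": force on a finger pad.
Only numpy, scipy, OpenCV 4.12 (cv2) and the standard library are available. Lean on these libraries where they do the work, as an engineer would, in place of code of your own. Each camera call takes 0.05 s, during which the arm holds its last target. There are 200 camera calls.

## Working session

There is one attempt and no reset: what is moved stays moved. The work goes in short steps, Python scripts to look and compute and a shell command to move; the robot and the scene stay as the last step left them, time stands still between calls to the robot, and variables do not carry over. Pictures are saved under pics/ and viewed, at most 10 in all, crops included, and the job is handed in when it is done.

```bash
mkdir -p pics; ls
python3 - <<'E'
from station import r
import cv2,numpy as np,pickle
s=r.get_state(); print({k:np.round(v,3).tolist() for k,v in s.items()})
d={}
for n in("top","side"):
    p=r.snapshot(n); d[n]=p; cv2.imwrite(f"pics/{n}0.png",p["img"][:,:,::-1]); print(n,p["intrinsics"],p["extrinsics"].round(3))
pickle.dump(d,open("snap0.pkl","wb"))
E
```

```text
pics
{'t': 0.0, 'joints': [1.042, 0.381, 1.298, 0.0, 1.464, -0.215], 'qvel': [0.001, 0.0, -0.001, 0.001, 0.0, -0.0], 'effort': [0.0, -43.793, -22.456, 0.071, 0.035, -0.0], 'eef_pos': [0.17, 0.523, 0.257], 'orientation': [-0.491, -3.102, 0.002], 'wrist_force': [-0.294, -0.353, 0.027], 'wrist_torque': [-0.013, 0.043, 0.045], 'gripper_force': 0.0, 'opening': 0.088}
top [[431.44298772   0.         281.88376095]
 [  0.         431.44298772 207.56458366]
 [  0.           0.           1.        ]] [[-0.017  0.977 -0.213  0.274]
 [-1.    -0.017  0.003  0.043]
 [-0.     0.213  0.977  1.456]
 [ 0.     0.     0.     1.   ]]
side [[397.9173472    0.         282.43589481]
 [  0.         397.9173472  202.22308642]
 [  0.           0.           1.        ]] [[ 0.961  0.196 -0.194  0.365]
 [-0.275  0.631 -0.726 -0.666]
 [-0.02   0.751  0.66   0.786]
 [ 0.     0.     0.     1.   ]]
```

View pics/top0.png

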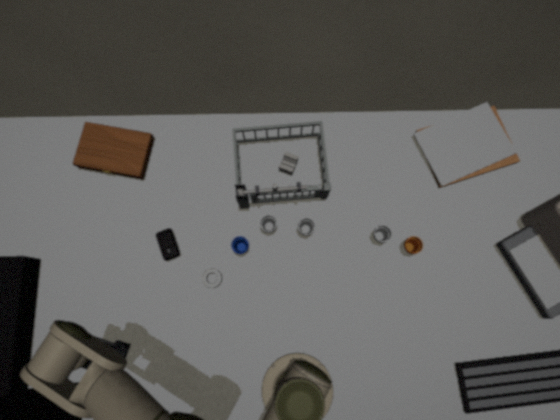

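View pics/side0.png

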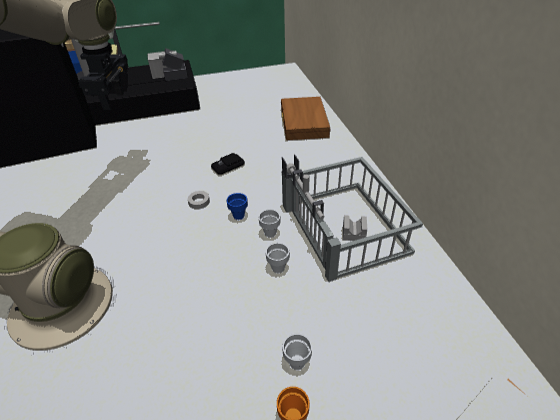

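The top view shows three bare-metal cups at (268,225), (306,228) and (381,234), with a blue one at (240,245) and an orange one at (413,245) as look-alikes. The gate is at about (285,195), with the keeper on the left at (242,195) and the hinge on the right at (325,190).

By position, A is (268,225), nearer the free edge. B is (306,228), on the hinge half. C is (381,234), off to the hinge side and not orange. I'll confirm this in one crop while I measure.

```bash
cat > h.py <<'E'
import numpy as np,cv2
def cloud(p):
    K=p["intrinsics"];z=p["z_map"];v,u=np.mgrid[:z.shape[0],:z.shape[1]]
    c=np.stack([(u-K[0,2])/K[0,0]*z,-(v-K[1,2])/K[1,1]*z,-z],-1)
    E=p["extrinsics"];w=c@E[:3,:3].T+E[:3,3]; w[z<=0]=np.nan; return w
def pix(p,X):
    E=p["extrinsics"];c=(np.asarray(X)-E[:3,3])@E[:3,:3];K=p["intrinsics"]
    return K[0,0]*c[...,0]/-c[...,2]+K[0,2], -K[1,1]*c[...,1]/-c[...,2]+K[1,2]
def ray(p,u,v,h):
    K=p["intrinsics"];E=p["extrinsics"];d=E[:3,:3]@np.array([(u-K[0,2])/K[0,0],-(v-K[1,2])/K[1,1],-1.])
    return E[:3,3]+d*(h-E[2,3])/d[2]
def circ(P):
    A=np.c_[2*P[:,:2],np.ones(len(P))];s=np.linalg.lstsq(A,(P[:,:2]**2).sum(1),rcond=None)[0]
    return s[:2],np.sqrt(s[2]+s[:2]@s[:2])
E
python3 - <<'E'
import pickle;from h import *
d=pickle.load(open("snap0.pkl","rb"))
W={n:cloud(d[n]) for n in d}
T=d["top"]
for nm,(u,v) in dict(A=(268,225),B=(306,228),C=(381,234)).items():
    X=ray(T,u,v,.05)
    for n in W:
        w=W[n].reshape(-1,3);m=(np.hypot(*(w[:,:2]-X[:2]).T)<.045)&(w[:,2]>.045)&(w[:,2]<.075)
        P=w[m]; top=P[P[:,2]>.058]
        m2=(P[:,2]<.062)
        print(nm,n,len(P),"z",np.percentile(P[:,2],[5,50,95]).round(4),"mean",top.mean(0).round(4),"bbox",((P.min(0)+P.max(0))/2).round(4),np.ptp(P,0).round(3),"hull",[np.round(q,4) for q in circ(P[cv2.convexHull(P[:,:2].astype(np.float32),returnPoints=False)[:,0]])])
# gate region
for n in W:
    w=W[n].reshape(-1,3)
    for lo,hi in((.10,.135),(.135,.162),(.162,.172),(.173,.2)):
        m=(w[:,0]>.35)&(w[:,0]<.75)&(abs(w[:,1]-.04)<.22)&(w[:,2]>lo)&(w[:,2]<hi);P=w[m]
        print(n,lo,len(P),P.min(0).round(3),P.max(0).round(3))
    m=(w[:,2]>.15)&(w[:,0]>.35)&(w[:,0]<.7)&(abs(w[:,1]-.04)<.2);print(w[m].round(3)[:60].tolist())
a=d["top"]["img"][110:270,150:440];a=cv2.resize(a,None,fx=2.7,fy=2.7,interpolation=cv2.INTER_CUBIC)
cv2.imwrite("pics/crop1.png",cv2.convertScaleAbs(a,alpha=1.8)[:,:,::-1])
E
```

```text
A top 98 z [0.046  0.0586 0.0679] mean [0.5266 0.0863 0.0642] bbox [0.5257 0.0858 0.0577] [0.056 0.056 0.025] hull [array([0.5259, 0.0854]), np.float64(0.0283)]
A side 260 z [0.0458 0.0561 0.0651] mean [0.5262 0.0811 0.0625] bbox [0.5267 0.0826 0.0561] [0.056 0.059 0.022] hull [array([0.5268, 0.0826]), np.float64(0.0291)]
B top 100 z [0.0459 0.0602 0.0689] mean [ 0.5134 -0.0397  0.0648] bbox [ 0.5136 -0.0386  0.058 ] [0.056 0.056 0.026] hull [array([ 0.5144, -0.0392]), np.float64(0.0285)]
B side 304 z [0.0457 0.0571 0.0654] mean [ 0.5149 -0.0422  0.0626] bbox [ 0.515  -0.0414  0.0559] [0.057 0.06  0.022] hull [array([ 0.5151, -0.0416]), np.float64(0.029)]
C top 124 z [0.0459 0.0594 0.0683] mean [ 0.4861 -0.2901  0.0636] bbox [ 0.4854 -0.288   0.0584] [0.056 0.057 0.027] hull [array([ 0.486, -0.288]), np.float64(0.0286)]
C side 434 z [0.0456 0.0576 0.0659] mean [ 0.4862 -0.2912  0.0631] bbox [ 0.4862 -0.2904  0.0562] [0.057 0.057 0.022] hull [array([ 0.4863, -0.2901]), np.float64(0.0287)]
top 0.1 577 [ 0.589 -0.116  0.1  ] [0.75  0.192 0.135]
top 0.135 301 [ 0.59  -0.046  0.135] [0.63
[... 2388 characters left out ...]
592, 0.178, 0.165], [0.593, 0.17, 0.169], [0.592, 0.158, 0.178], [0.627, 0.181, 0.155], [0.626, 0.171, 0.162], [0.627, 0.165, 0.166], [0.627, 0.156, 0.172], [0.63, 0.155, 0.172], [0.591, 0.175, 0.164], [0.592, 0.165, 0.17], [0.593, 0.161, 0.173], [0.595, 0.158, 0.174], [0.627, 0.181, 0.152], [0.627, 0.172, 0.158], [0.628, 0.165, 0.162], [0.628, 0.159, 0.166], [0.63, 0.154, 0.169], [0.592, 0.176, 0.159], [0.593, 0.17, 0.164], [0.593, 0.16, 0.17], [0.594, 0.154, 0.174], [0.595, 0.148, 0.178], [0.626, 0.178, 0.151], [0.628, 0.175, 0.152], [0.627, 0.164, 0.16], [0.628, 0.158, 0.164], [0.629, 0.152, 0.168], [0.592, 0.177, 0.155], [0.592, 0.167, 0.162], [0.593, 0.16, 0.167], [0.593, 0.152, 0.172]]
```

View pics/crop1.png

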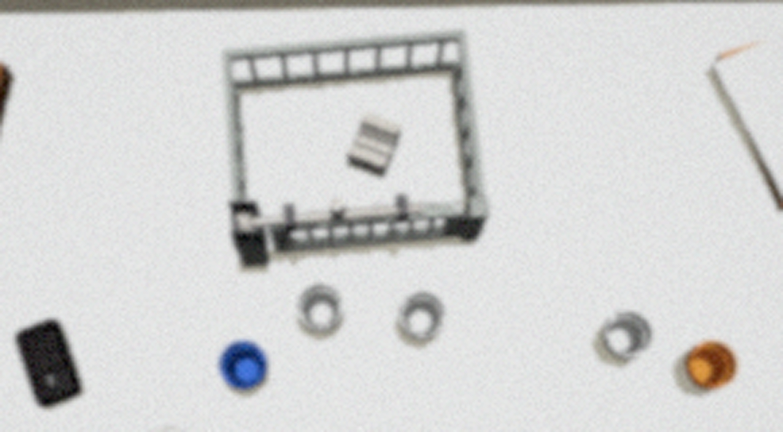

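The crop confirms it: A is at crop (320,310) and B at (421,317), both plain metal in front of the gate. C is plain metal at (626,336), next to the orange cup at (710,365), which isn't wanted. The pen is yawed slightly, with its hinge side (right) further from the robot.

First I'll align the tool with the world axes and travel towards cup A.

```bash
python3 -m jog '{"series":[[[0,0,-0.105,0,0,0,1],[0,0,-0.105,0,0,0,1],[0,0,-0.105,0,0,0,1],[0,0,0,-0.8,-1,0,1],[0,0,0,-0.8,-1,0,1],[0,0,0,-0.8,-1,0,1],[0,0,0,-0.8,-1,0,1],[0,0,0,-0.8,-1,0,1]]]}' 20
python3 -m jog '{"series":[[[0,0,0,-0.8,-1,0,1],[0,0,0,-0.8,-1,0,1],[0,0,0,-0.8,-1,0,1],[0,0,0,-0.8,-1,0,1],[0,0,0,-0.8,-1,0,1],[0,0,0,-0.8,-1,0,1],[0,0,0,-0.8,-1,0,1],[0,0,0,-0.8,-1,0,1]]]}'
python3 -m jog '{"series":[[[0,0,0,-0.8,-1,0,1],[0,0,0,-0.8,-1,0,1],[0,0,0,-0.8,-1,0,1],[0,0,0,-0.8,-1,0,1],[0,0,0,0,0,0,1]]]}'
```

```text
t: 0.9
eef_pos: [0.2704, 0.3971, 0.2572]
orientation: [0.002, -3.141, 0.001]
wrist_force: [0.8, -0.9, -0.3]
opening: 0.0878
gripper_force: 0.0
t: 1.7
eef_pos: [0.4307, 0.1973, 0.2572]
orientation: [0.002, -3.141, 0.0]
wrist_force: [0.3, 0.4, -0.0]
opening: 0.0883
gripper_force: 0.0
t: 2.2
eef_pos: [0.5119, 0.096, 0.2567]
orientation: [-0.003, -3.141, 0.001]
wrist_force: [0.1, 0.3, -0.6]
opening: 0.088
gripper_force: 0.0
```

Run:
```python
import pickle;from h import *
d=pickle.load(open("snap0.pkl","rb"))
for n in d:
    w=cloud(d[n]).reshape(-1,3)
    def sel(l,h,z0,z1,x0=.57,x1=.66):
        m=(w[:,0]>x0)&(w[:,0]<x1)&(w[:,1]>l)&(w[:,1]<h)&(w[:,2]>z0)&(w[:,2]<z1);return w[m]
    for nm,a in dict(knob=(.04,.085,.17,.2),st85=(.1,.13,.16,.18),st45=(-.03,.005,.16,.18),rodL=(.08,.1,.142,.16),rodR=(-.05,-.03,.142,.16),cheek=(.14,.19,.168,.185),latchpost=(.145,.2,.11,.128),hinge=(-.13,-.09,.12,.135)).items():
        P=sel(*a)
        if len(P): print(n,nm,len(P),P.mean(0).round(4),((P.min(0)+P.max(0))/2).round(4),np.ptp(P,0).round(3))
    # back fence yaw
    P=sel(-.1,.18,.1,.12,.8,.9); 
    if len(P)>10: print("back",np.polyfit(P[:,1],P[:,0],1))
    P=sel(-.06,.15,.146,.16,.6,.645); print("rod line",np.polyfit(P[:,1],P[:,0],1),len(P))
    P=sel(-.07,.11,.12,.133,.58,.645); print("toprail",np.polyfit(P[:,1],P[:,0],1),len(P))
```

```text
top knob 31 [0.6165 0.061  0.1912] [0.6178 0.0612 0.1866] [0.016 0.013 0.026]
top st85 34 [0.6132 0.1156 0.1703] [0.6144 0.1154 0.1701] [0.025 0.01  0.017]
top st45 31 [ 0.6227 -0.0135  0.1699] [ 0.623  -0.0129  0.1681] [0.022 0.012 0.015]
top rodL 24 [0.615  0.0902 0.1499] [0.6154 0.0901 0.1486] [0.011 0.019 0.012]
top rodR 11 [ 0.624  -0.0351  0.15  ] [ 0.6247 -0.0353  0.1502] [0.01  0.007 0.009]
top cheek 34 [0.6108 0.1667 0.1755] [0.61   0.1685 0.176 ] [0.039 0.03  0.015]
top latchpost 44 [0.615  0.1723 0.1195] [0.6242 0.1691 0.119 ] [0.07  0.035 0.017]
top hinge 58 [ 0.6294 -0.1046  0.1287] [ 0.6329 -0.1051  0.1282] [0.032 0.023 0.014]
back [-0.02614608  0.84271164]
rod line [-0.07634954  0.62160386] 169
toprail [-0.09807739  0.61861745] 148
side knob 67 [0.6175 0.0552 0.1855] [0.6189 0.058  0.183 ] [0.016 0.018 0.025]
side st85 43 [0.6145 0.1128 0.1691] [0.6156 0.1126 0.1665] [0.025 0.014 0.011]
side st45 60 [ 0.6236 -0.0166  0.1686] [ 0.6243 -0.0154  0.1666] [0.025 0.015 0.012]
side rodL 22 [0.6143 0.09   0.1482] [0.6154 0.0898 0.1473] [0.008 0.018 0.008]
side rodR 24 [ 0.6243 -0.0372  0.1485] [ 0.6246 -0.0364  0.1475] [0.009 0.012 0.008]
side cheek 39 [0.6102 0.1652 0.1736] [0.6105 0.1647 0.1735] [0.038 0.034 0.01 ]
side latchpost 69 [0.6063 0.1587 0.1188] [0.6246 0.165  0.1189] [0.069 0.039 0.017]
side hinge 110 [ 0.6298 -0.1099  0.1279] [ 0.6308 -0.1052  0.1265] [0.024 0.03  0.012]
back [-0.04247329  0.84421237]
rod line [-0.06793072  0.62200101] 236
toprail [-0.09344802  0.61942658] 271
```

```bash
python3 -m jog '{"series":[[[0,0,0,-0.58,-0.48,0,1],[0,0,0,0,0,1,1],[0,0,0,0,0,1,1],[0,0,0,0,0,1,1],[0,0,0,0,0,1,1],[0,0,0,0,0,1,1],[0,0,0,0,0,1,1],[0,0,0,0,0,1,1]]]}'
python3 -m jog '{"series":[[[0,0,0,0,0,0.88,1],[0,0,0,0,0,0,1],[0,0,0,0,0,0,-0.2],[0,0,0,0,0,0,-0.2],[0,0,0,0,0,0,-0.2],[0,0,0,0,0,0,-0.2]]]}' 15
```

```text
t: 3.0
eef_pos: [0.5241, 0.0873, 0.0815]
orientation: [0.003, -3.141, -0.0]
wrist_force: [-0.4, 0.3, -0.7]
opening: 0.0884
gripper_force: 0.0
t: 3.6
eef_pos: [0.5251, 0.0865, 0.0613]
orientation: [-0.002, 3.14, -0.0]
wrist_force: [0.1, -0.9, 1.0]
opening: 0.0588
gripper_force: 8.0
```

```bash
python3 -m jog '{"series":[[[0,0,0,0,0,-0.8,-0.2],[0,0,0,0,0,-1,-0.2],[0,0,0,0,0,-1,-0.2],[0,0,0,0,0,-1,-0.2],[0,0,0,0.1,-0.94,0,-0.2],[0,0,0,0.1,-0.94,0,-0.2],[0,0,0,0.1,-0.94,0,-0.2],[0,0,0,0.1,-0.94,0,-0.2]]]}' 15
python3 -m jog '{"series":[[[0,0,0,0.1,-0.94,0,-0.2],[0,0,0,0.1,-0.94,0,-0.2],[0,0,0,0.1,-0.94,0,-0.2],[0,0,0,0.1,-0.94,0,-0.2],[0,0,0,0.1,-0.94,0,-0.2],[0,0,0,0.1,-0.94,0,-0.2],[0,0,0,0.1,-0.94,0,-0.2],[0,0,0,0.1,-0.94,0,-0.2]]]}'
python3 -m jog '{"series":[[[0,0,0,0.1,-0.94,0,-0.2],[0,0,0,0.1,-0.94,0,-0.2],[0,0,0,0.1,-0.94,0,-0.2],[0,0,0,0.1,-0.94,0,-0.2],[0,0,0,0,0,0,-0.2],[0,0,0,0,0,0,-0.2]]]}'
python3 - <<'E'
from station import r
from h import *
p=r.snapshot("side");w=cloud(p)
cv2.imwrite("pics/s1.png",cv2.resize(p["img"][220:420,180:420],None,fx=2.5,fy=2.5)[:,:,::-1])
q=w.reshape(-1,3);m=(np.hypot(q[:,0]-.485,q[:,1]+.289)<.05)&(q[:,2]>.1)&(q[:,2]<.165)
P=q[m];print(P.min(0),P.max(0),r.get_state()["eef_pos"])
E
```

```text
t: 4.4
eef_pos: [0.5146, -0.0083, 0.1558]
orientation: [-0.002, 3.141, -0.0]
wrist_force: [-0.9, 0.5, -0.8]
opening: 0.0578
gripper_force: 14.9
t: 5.2
eef_pos: [0.4949, -0.1964, 0.1558]
orientation: [-0.002, 3.141, -0.0]
wrist_force: [0.2, 0.1, -0.1]
opening: 0.0581
gripper_force: 14.9
t: 5.8
eef_pos: [0.485, -0.2892, 0.1554]
orientation: [0.001, -3.141, -0.001]
wrist_force: [-0.8, 0.3, -0.9]
opening: 0.0579
gripper_force: 14.9
[ 0.45799766 -0.30091793  0.10291508] [ 0.47112126 -0.26869682  0.16077138] [ 0.48514827 -0.28875057  0.15549134]
```

View pics/s1.png

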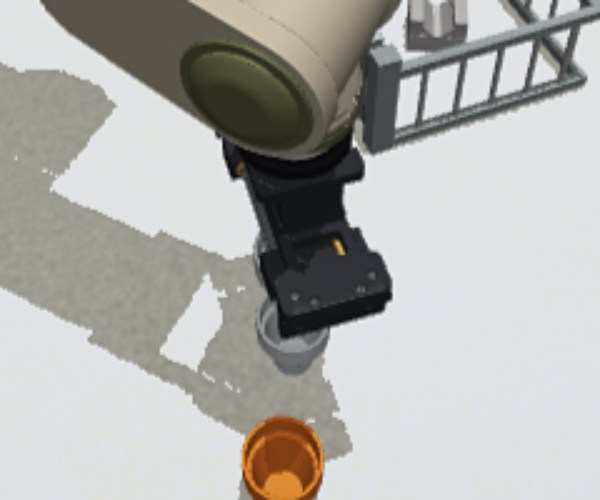

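The view shows cup A held over C, with C at crop (290,340) and the orange cup clear at (285,465). Next I'll lower A in gently.

```bash
python3 -m jog '{"series":[[[0,0,0,0,0,0.8,-0.2],[0,0,0,0,0,0.7,-0.2],[0,0,0,0,0,0.4,-0.2],[0,0,0,0,0,0.4,-0.2],[0,0,0,0,0,0.4,-0.2],[0,0,0,0,0,0,-0.2]]]}'
python3 -m jog '{"series":[[[0,0,0,0,0,0.15,-0.2],[0,0,0,0,0,0,-0.2]]]}'
```

```text
t: 6.45
eef_pos: [0.485, -0.289, 0.0869]
orientation: [0.002, -3.14, -0.002]
wrist_force: [-0.4, -0.5, -0.5]
opening: 0.058
gripper_force: 14.9
t: 6.65
eef_pos: [0.4853, -0.2894, 0.0843]
orientation: [-0.002, 3.141, 0.0]
wrist_force: [-0.5, 0.9, -0.4]
opening: 0.058
gripper_force: 14.9
```

```bash
python3 -m jog '{"series":[[[0,0,0,0,0,0.05,0.64],[0,0,0,0,0,0,0.64],[0,0,0,0,0,0,0.64],[0,0,0,0,0,-0.4,0.64],[0,0,0,0,0,-1,0.64],[0,0,0,0,0,-1,0.64],[0,0,0,0,0,-1,0.64],[0,0,0,-0.12,1,0,1]]]}'
python3 -m jog '{"series":[[[0,0,0,-0.12,1,0,1],[0,0,0,-0.12,1,0,1],[0,0,0,-0.12,1,0,1],[0,0,0,-0.12,1,0,1],[0,0,0,-0.12,1,0,1],[0,0,0,-0.12,1,0,1],[0,0,0,-0.12,1,0,1],[0,0,0,-0.12,1,0,1]]]}'
python3 -m jog '{"series":[[[0,0,0,-0.12,0.95,0,1],[0,0,0,0,0,1,1],[0,0,0,0,0,1,1],[0,0,0,0,0,0,1]]]}'
cat > cups.py <<'E'
from station import r
from h import *
print(np.round(r.get_state()["eef_pos"],4))
for n in("top","side"):
    q=cloud(r.snapshot(n)).reshape(-1,3);m=(np.hypot(q[:,0]-.486,q[:,1]+.289)<.048)&(q[:,2]>.012)
    P=q[m]
    if len(P)<20: print(n,"hidden");continue
    for lo in np.arange(.02,.12,.011):
        S=P[(P[:,2]>=lo)&(P[:,2]<lo+.011)]
        if len(S)>5: print(n,lo.round(3),len(S),((S.min(0)+S.max(0))/2)[:2].round(4),np.ptp(S,0)[:2].round(3))
    print(n,"zmax",np.percentile(P[:,2],[50,95,100]).round(4))
E
python3 cups.py
```

```text
t: 7.45
eef_pos: [0.4892, -0.267, 0.172]
orientation: [0.002, 3.136, -0.009]
wrist_force: [0.9, 0.2, 0.4]
opening: 0.0782
gripper_force: 0.0
t: 8.25
eef_pos: [0.5121, -0.0635, 0.1689]
orientation: [-0.002, 3.141, -0.001]
wrist_force: [0.3, -0.4, -0.3]
opening: 0.0881
gripper_force: 0.0
t: 8.65
eef_pos: [0.5139, -0.0402, 0.1164]
orientation: [0.002, -3.137, -0.002]
wrist_force: [-0.1, -1.2, 0.4]
opening: 0.0879
gripper_force: 0.0
[ 0.5139 -0.0402  0.1164]
top 0.02 51 [ 0.4872 -0.2904] [0.025 0.023]
top 0.031 30 [ 0.4871 -0.2905] [0.034 0.032]
top 0.042 28 [ 0.4823 -0.2835] [0.047 0.047]
top 0.053 51 [ 0.4852 -0.2848] [0.056 0.053]
top 0.064 64 [ 0.4857 -0.2872] [0.054 0.055]
top 0.075 43 [ 0.4868 -0.2874] [0.058 0.056]
top 0.086 39 [ 0.4859 -0.287 ] [0.053 0.054]
top zmax [0.063  0.0884 0.0935]
side 0.02 66 [ 0.4862 -0.2915] [0.031 0.037]
side 0.031 65 [ 0.489  -0.2939] [0.032 0.046]
side 0.042 152 [ 0.4843 -0.2938] [0.053 0.05 ]
side 0.053 169 [ 0.4842 -0.2929] [0.053 0.052]
side 0.064 236 [ 0.4857 -0.2913] [0.055 0.057]
side 0.075 203 [ 0.487  -0.2905] [0.057 0.058]
side 0.086 94 [ 0.4868 -0.2907] [0.056 0.056]
side zmax [0.0652 0.0872 0.0897]
```

A is nested: the rim is at 87 mm and the stack is centred. Now I'll grip B.

```bash
python3 -m jog '{"series":[[[0,0,0,0,0,0.9,1],[0,0,0,0,0,0.9,1],[0,0,0,0,0,0.4,1],[0,0,0,0,0,0,1],[0,0,0,0,0,0,-0.2],[0,0,0,0,0,0,-0.2],[0,0,0,0,0,0,-0.2],[0,0,0,0,0,0,-0.2]]]}' 15
```

```text
t: 9.55
eef_pos: [0.5152, -0.0408, 0.0635]
orientation: [-0.002, 3.141, -0.001]
wrist_force: [-1.0, -2.0, 3.0]
opening: 0.0586
gripper_force: 15.3
```

```bash
python3 -m jog '{"series":[[[0,0,0,0,0,-0.8,-0.2],[0,0,0,0,0,-1,-0.2],[0,0,0,0,0,-1,-0.2],[0,0,0,0,0,-1,-0.2],[0,0,0,0,0,-1,-0.2],[0,0,0,0,0,-0.4,-0.2],[0,0,0,0.12,-1,0,-0.2],[0,0,0,0.12,-1,0,-0.2]]]}'
python3 -m jog '{"series":[[[0,0,0,0.12,-1,0,-0.2],[0,0,0,0.12,-1,0,-0.2],[0,0,0,0.12,-1,0,-0.2],[0,0,0,0.12,-1,0,-0.2],[0,0,0,0.12,-1,0,-0.2],[0,0,0,0.12,-1,0,-0.2],[0,0,0,0.12,-1,0,-0.2],[0,0,0,0.12,-0.95,0,-0.2]]]}'
python3 -m jog '{"series":[[[0,0,0,0,0,0,-0.2],[0,0,0,0,0,0,-0.2]]]}'
```

```text
t: 10.35
eef_pos: [0.5088, -0.0908, 0.1927]
orientation: [0.004, -3.141, -0.0]
wrist_force: [0.3, 0.1, -0.4]
opening: 0.0585
gripper_force: 15.0
t: 11.15
eef_pos: [0.4848, -0.2904, 0.1921]
orientation: [0.002, -3.141, -0.001]
wrist_force: [0.2, -0.7, -0.2]
opening: 0.0588
gripper_force: 15.0
t: 11.35
eef_pos: [0.485, -0.2892, 0.1922]
orientation: [0.001, -3.141, -0.002]
wrist_force: [0.5, 0.6, -0.2]
opening: 0.0587
gripper_force: 15.0
```

```bash
python3 -m jog '{"series":[[[0,0,0,0,0,0.9,-0.2],[0,0,0,0,0,0.9,-0.2],[0,0,0,0,0,0.5,-0.2],[0,0,0,0,0,0.4,-0.2],[0,0,0,0,0,0.4,-0.2],[0,0,0,0,0,0.28,-0.2],[0,0,0,0,0,0,-0.2]]]}'
python3 -m jog '{"series":[[[0,0,0,0,0,0.04,0.64],[0,0,0,0,0,0,0.64],[0,0,0,0,0,0,0.64],[0,0,0,0,0,-0.4,0.64],[0,0,0,0,0,-1,0.64],[0,0,0,0,0,-1,0.64],[0,0,0,0,0,-1,0.64],[0,0,0,0,0,-0.8,0.64]]]}'
```

```text
t: 12.05
eef_pos: [0.4854, -0.2894, 0.1082]
orientation: [-0.002, 3.141, -0.0]
wrist_force: [1.5, 0.6, -1.1]
opening: 0.0586
gripper_force: 15.0
t: 12.85
eef_pos: [0.4853, -0.2896, 0.2149]
orientation: [-0.002, 3.14, -0.002]
wrist_force: [-0.1, -0.3, -0.5]
opening: 0.0722
gripper_force: 0.0
```

```bash
python3 -m jog '{"series":[[[0,0,0.15,0,0,-0.8,0.64],[0,0,0.15,0,0,-0.8,0.64],[0,0,0.15,0,0,0,0.64],[0,0,0.15,0,0,0,0.64],[0,0,0.15,0,0,0,0.64],[0,0,0.15,0,0,0,0.64],[0,0,0.15,0,0,0,0.64],[0,0,0.15,0,0,0,0.64]]]}' 40
python3 -m jog '{"series":[[[0,0,0.15,0,0,0,0.64],[0,0,0.15,0,0,0,0.64],[0,0,0,0.97,0.45,0,0.64],[0,0,0,0.97,0.45,0,0.64],[0,0,0,0.97,0.45,0,0.64],[0,0,0,0.97,0.45,0,0.64],[0,0,0,0.97,0.45,0,0.64],[0,0,0,0.97,0.45,0,0.64]]]}'
python3 -m jog '{"series":[[[0,0,0,0.97,0.45,0,0.64],[0,0,0,0.97,0.45,0,0.64],[0,0,0,0.97,0.45,0,0.64],[0,0,0,0.97,0.45,0,0.64],[0,0,0,0.97,0.45,0,0.64],[0,0,0,0,0,0,0.64]]]}'
python3 cups.py
```

```text
t: 13.65
eef_pos: [0.4851, -0.2894, 0.2534]
orientation: [1.78, 2.588, -0.0]
wrist_force: [0.3, 0.5, 0.5]
opening: 0.0722
gripper_force: 0.0
t: 14.45
eef_pos: [0.5423, -0.1384, 0.2534]
orientation: [2.14, 2.299, 0.0]
wrist_force: [0.4, -0.2, 0.5]
opening: 0.0726
gripper_force: 0.0
t: 15.05
eef_pos: [0.5899, -0.0121, 0.2532]
orientation: [2.136, 2.303, 0.001]
wrist_force: [0.6, -0.8, -0.7]
opening: 0.0718
gripper_force: 0.0
[ 0.5899 -0.0121  0.2532]
top 0.042 67 [ 0.4802 -0.2822] [0.044 0.044]
top 0.053 37 [ 0.4804 -0.2819] [0.047 0.047]
top 0.064 39 [ 0.4821 -0.2836] [0.047 0.047]
top 0.075 50 [ 0.4831 -0.2871] [0.052 0.057]
top 0.086 57 [ 0.4854 -0.2864] [0.052 0.056]
top 0.097 53 [ 0.4849 -0.287 ] [0.055 0.056]
top 0.108 31 [ 0.4839 -0.2873] [0.055 0.056]
top zmax [0.0819 0.1103 0.1154]
side 0.02 11 [ 0.4799 -0.3062] [0.019 0.007]
side 0.042 124 [ 0.4846 -0.2961] [0.053 0.045]
side 0.053 147 [ 0.484  -0.2943] [0.053 0.049]
side 0.064 163 [ 0.4836 -0.2941] [0.051 0.05 ]
side 0.075 182 [ 0.487  -0.2929] [0.057 0.052]
side 0.086 251 [ 0.4859 -0.2907] [0.057 0.056]
side 0.097 221 [ 0.4859 -0.29  ] [0.058 0.058]
side 0.108 84 [ 0.4851 -0.2898] [0.056 0.058]
side zmax [0.0834 0.1086 0.1121]
```

The stack of three is complete, with its rim at 109 mm and centred. On to the knob.

```bash
python3 -m jog '{"series":[[[0,0,0,0.93,0.43,0,0.64],[0,0,0,0.93,0.43,0,0.64],[0,0,0,0.93,0.43,0,0.64],[0,0,0,0,0,0,0.3],[0,0,0,0,0,0,0.3]]]}'
python3 - <<'E'
from station import r
from h import *
s=r.get_state();print(s["eef_pos"],s["joints"])
p=r.snapshot("side");u,v=pix(p,s["eef_pos"]);print(u,v);u,v=int(u),int(v)
cv2.imwrite("pics/s2.png",cv2.resize(p["img"][v-60:v+90,u-100:u+100],None,fx=4,fy=4,interpolation=cv2.INTER_CUBIC)[:,:,::-1])
E
```

```text
t: 15.65
eef_pos: [0.6164, 0.0564, 0.2526]
orientation: [2.14, 2.299, -0.001]
wrist_force: [0.1, -0.8, -0.2]
opening: 0.0587
gripper_force: 0.0
[0.61640599 0.05635155 0.25260455] [-9.96405314e-02  5.07247030e-01  1.09964522e+00 -4.77945076e-04
  1.53478674e+00 -1.71266748e-01]
305.5471434156989 157.20843261477987
```

View pics/s2.png

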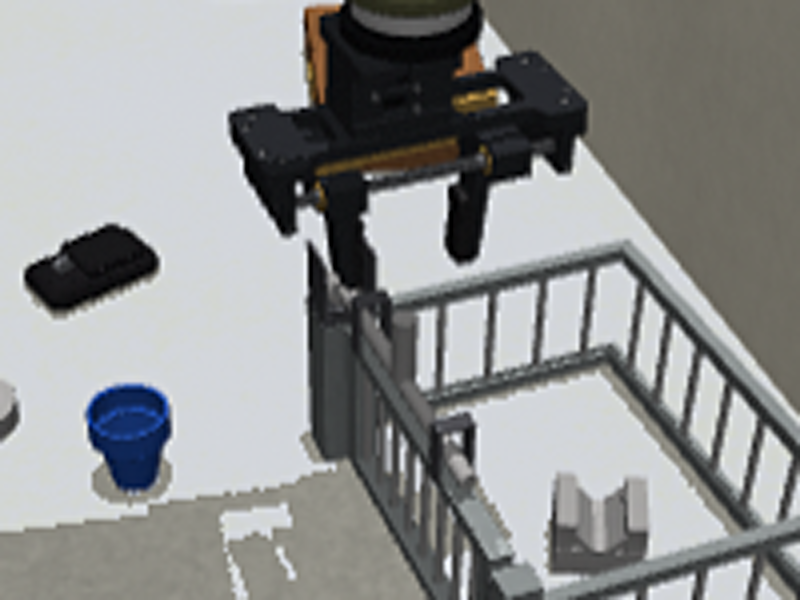

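The jaws straddle the knob, which is at crop (402,335), and they are clear of both staples. I'll descend and grip lightly first.

```bash
python3 -m jog '{"series":[[[0,0,0,0.12,0,0,0.3],[0,0,0,0,0,0.9,0.3],[0,0,0,0,0,0.9,0.3],[0,0,0,0,0,0.7,0.3],[0,0,0,0,0,0.4,0.3],[0,0,0,0,0,0,0.3]]]}' 10
python3 -m jog '{"series":[[[0,0,0,0,0,0,0],[0,0,0,0,0,0,-0.3],[0,0,0,0,0,0,-0.5],[0,0,0,0,0,0,-1],[0,0,0,0,0,0,-1],[0,0,0,0,0,0,-1]]]}' 10
```

```text
t: 16.3
eef_pos: [0.6159, 0.0598, 0.179]
orientation: [-2.14, -2.298, 0.002]
wrist_force: [-0.1, -0.3, -0.1]
opening: 0.0574
gripper_force: 0.0
t: 16.9
eef_pos: [0.6167, 0.0604, 0.1802]
orientation: [2.14, 2.299, 0.001]
wrist_force: [2.0, -0.1, 0.4]
opening: 0.0157
gripper_force: 10.0
```

```bash
python3 -m jog '{"series":[[[0,0,0,0,0,0,-1],[0,0,0,0,0,0,-1],[0,0,0,0,0,-0.22,-1],[0,0,0,0,0,-0.22,-1],[0,0,0,0,0,0,-1]]]}' 30
python3 -m jog '{"series":[[[0,0,0,-0.15,0,0,-1],[0,0,0,-0.15,0,0,-1],[0,0,0,-0.15,0,0,-1],[0,0,0,0,0,0,-1]]]}'
```

```text
t: 17.4
eef_pos: [0.6167, 0.0604, 0.1918]
orientation: [2.139, 2.299, 0.001]
wrist_force: [2.2, 0.6, -2.4]
opening: 0.0148
gripper_force: 30.0
t: 17.8
eef_pos: [0.6173, 0.0483, 0.1908]
orientation: [2.141, 2.299, -0.001]
wrist_force: [2.5, 0.2, -2.1]
opening: 0.0151
gripper_force: 30.0
```

The bolt's weight is on the jaws and it has drawn 12 mm freely. I'll keep drawing.

```bash
python3 -m jog '{"series":[[[0,0,0,-0.17,0,0,-1],[0,0,0,-0.17,0,0,-1],[0,0,0,-0.17,0,0,-1],[0,0,0,-0.17,0,0,-1],[0,0,0,-0.17,0,0,-1],[0,0,0,0,0,0,-1],[0,0,0,0,0,0,-1]]]}'
python3 - <<'E'
from station import r
from h import *
s=r.get_state();print(s["eef_pos"],s["wrist_force"])
p=r.snapshot("side");u,v=map(int,pix(p,[.615,.08,.16]))
cv2.imwrite("pics/s3.png",cv2.resize(p["img"][v-50:v+50,u-65:u+65],None,fx=6,fy=6,interpolation=cv2.INTER_CUBIC)[:,:,::-1])
E
```

```text
t: 18.5
eef_pos: [0.6188, 0.0276, 0.191]
orientation: [2.14, 2.299, -0.0]
wrist_force: [3.2, -0.4, -3.0]
opening: 0.0151
gripper_force: 30.0
[0.61882924 0.02759032 0.19096394] [ 3.20905742 -0.36021137 -2.98574563]
```

View pics/s3.png

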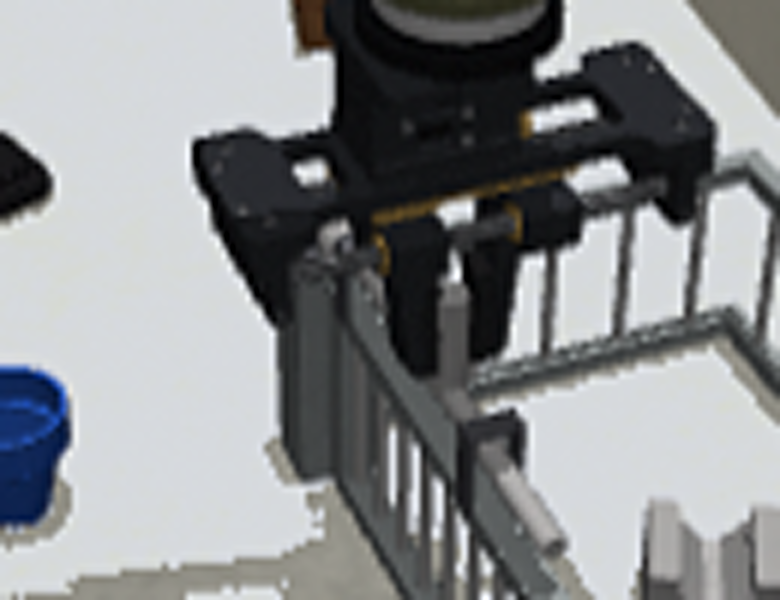

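The bolt is drawn about 33 mm. The knob, at crop (455,320), sits close to the hinge-side staple, and the head is clear of the keeper. Now I'll swing along the arc about the hinge.

```bash
python3 -m jog '{"series":[[[0,0,-0.03,0,-0.14,0,-1],[0,0,-0.03,0,-0.14,0,-1],[0,0,0,0,0,0,-1]]]}'
```

```text
t: 18.85
eef_pos: [0.6116, 0.0274, 0.191]
orientation: [2.07, 2.364, -0.0]
wrist_force: [3.5, 0.1, -1.6]
opening: 0.0148
gripper_force: 30.0
```

```bash
python3 -m jog '{"series":[[[0,0,-0.05,-0.01,-0.23,0,-1],[0,0,-0.05,-0.01,-0.23,0,-1],[0,0,-0.05,-0.01,-0.23,0,-1],[0,0,-0.05,-0.01,-0.23,0,-1],[0,0,0,0,0,0,-1]]]}'
python3 -m jog '{"series":[[[0,0,-0.05,-0.01,-0.23,0,-1],[0,0,-0.05,-0.01,-0.23,0,-1],[0,0,-0.05,-0.01,-0.23,0,-1],[0,0,0,0,0,0,-1],[0,0,0,0,0,0,-1],[0,0,0,0,0,0,-1]]]}'
python3 cups.py
python3 - <<'E'
from station import r
from h import *
s=r.get_state();e=s["eef_pos"];print(e,s["wrist_force"],s["gripper_force"],"gate",np.arctan2(.628-e[0],e[1]+.0896)-.074,"r",np.hypot(.628-e[0],e[1]+.0896))
p=r.snapshot("side");u,v=map(int,pix(p,[.57,.05,.12]))
cv2.imwrite("pics/s4.png",cv2.resize(p["img"][v-75:v+75,u-100:u+100],None,fx=4,fy=4,interpolation=cv2.INTER_CUBIC)[:,:,::-1])
E
```

```text
t: 19.35
eef_pos: [0.5893, 0.0219, 0.1911]
orientation: [-1.824, -2.558, -0.001]
wrist_force: [3.7, 2.1, -2.1]
opening: 0.0155
gripper_force: 30.0
t: 19.95
eef_pos: [0.5742, 0.0148, 0.191]
orientation: [1.629, 2.686, 0.001]
wrist_force: [3.3, 3.1, -2.0]
opening: 0.0152
gripper_force: 30.0
[0.5742 0.0148 0.191 ]
top 0.042 66 [ 0.4799 -0.2819] [0.043 0.043]
top 0.053 42 [ 0.4806 -0.2829] [0.046 0.048]
top 0.064 34 [ 0.482  -0.2827] [0.046 0.047]
top 0.075 50 [ 0.4823 -0.2868] [0.048 0.056]
top 0.086 66 [ 0.484  -0.2858] [0.054 0.054]
top 0.097 34 [ 0.4836 -0.2873] [0.053 0.056]
top 0.108 45 [ 0.4841 -0.2873] [0.055 0.054]
top zmax [0.0809 0.1116 0.1139]
side 0.02 13 [ 0.4823 -0.3058] [0.023 0.009]
side 0.042 115 [ 0.4843 -0.296 ] [0.053 0.046]
side 0.053 150 [ 0.4842 -0.2946] [0.053 0.048]
side 0.064 160 [ 0.4838 -0.2942] [0.051 0.051]
side 0.075 188 [ 0.4854 -0.2926] [0.054 0.053]
side 0.086 249 [ 0.4861 -0.2906] [0.058 0.057]
side 0.097 213 [ 0.4853 -0.2901] [0.056 0.057]
side 0.108 95 [ 0.486  -0.2898] [0.056 0.057]
side zmax [0.0835 0.1088 0.113 ]
[0.57410593 0.01475468 0.19093141] [ 3.48191843  3.73698739 -2.33829172] 30.000006705522537 gate 0.402721510880867 r 0.11744986239242879
```

View pics/s4.png

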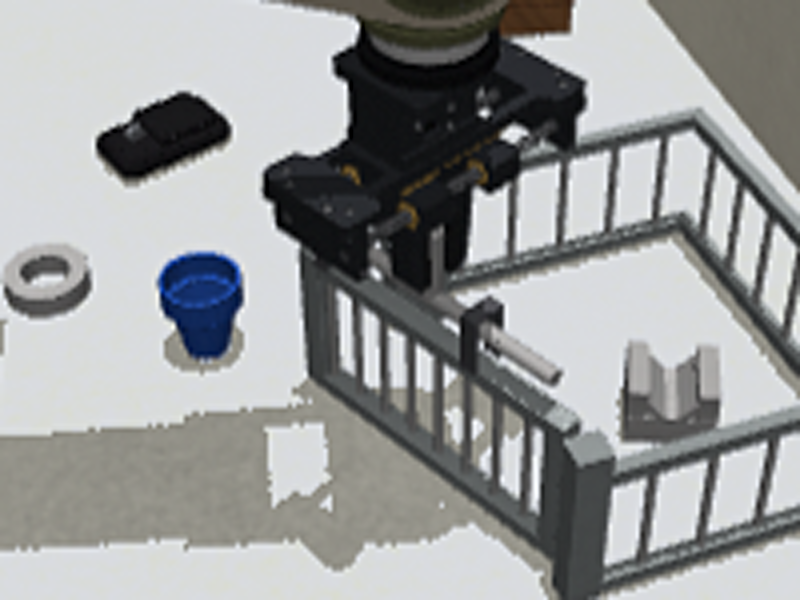

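The gate stands ajar at about 0.40 rad, with the knob at crop (438,260) held in the jaws. The bolt is still drawn and the stack is intact. I'll let it settle briefly and hand in.

```bash
python3 -m jog '{"series":[[[0,0,0,0,0,0,-1],[0,0,0,0,0,0,-1],[0,0,0,0,0,0,-1]]]}'; python3 -c "
from station import r
print(r.sign_off())"
```

```text
t: 20.4
eef_pos: [0.5738, 0.0145, 0.191]
orientation: [1.627, 2.687, 0.0]
wrist_force: [4.0, 2.7, -2.4]
opening: 0.0152
gripper_force: 30.0
the job is handed in; nothing more can be done
None
```

I handed the job in at about 20 s: cups A and B are nested upright in C, the bolt is lifted and drawn about 33 mm, and the gripper is holding the gate open at about 0.40 rad by the knob; `sign_off` returned no verdict, so these are my own measurements.

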